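Pop and open the photometer's sample lid

ROBOT

A 6-joint arm with a two-finger parallel gripper is mounted at the origin on the work surface. World frame = base frame: x ahead of the robot, y to its left, z up, the work surface at z = 0. Lengths are in m, angles in rad, forces in N, time in s.
With the tool pointing down it reaches from about 0.15 to 0.775 m from the base axis. Payload 6.1 kg.
Tool frame: the origin (TCP) lies between the finger pads; the fingertips stand 22 mm ahead of it and the grasp point (between the pads) lies 3 mm ahead of it (manip.nose_length is the distance from the TCP to the fingertips, in m); z points along the fingers, y is the direction in which the jaws open and shut (so a half turn about z gives the same grasp; the last joint's range is limited). The gripper opens to 85 mm and grips with 20 to 120 N. Pads are 22 mm wide; open, the fingers measure 114 mm over their backs; the gripper's body (76 mm by 85 mm) begins 54 mm behind the grasp point. The pads swing forward as they close: fully open they stand 13 mm farther back than shut.
Start: joints at [1.268, 0.126, -0.04, 1.405, 0, 1.571], TCP at [0.157, 0.501, 0.253] pointing down, gripper open.
Joint ranges: [-2.72, 2.72], [-0.95, 1.95], [-1.27, 1.35], [-1.78, 2.02], [-1.46, 1.47], [-3.14, 3.14]. Speed limits (rad/s): [2.39, 2.39, 3.01, 3.14, 3.14, 3.14].

INTERFACE

Orientations are given as a unit quaternion [x, y, z, w].
In Python, from plant import manip gives the robot as it stands. The module is installed in compiled form; this text tells all that it offers.
- The arm moves only by the tool apply_moves, never from a script. Its argument "moves" is text: rows parted by semicolons, each of 4 numbers parted by spaces: the shift along the tool's x, y, z in m, then the turn about the tool's z in rad. In form: dx dy dz turn; .... A call has 1 to 8 rows; each row shifts and turns the commanded pose from where the row before left it, along the tool's axes as they then stand; what a row does not reach is not made up. A row lasts 1/12 s, in which the tool goes at most 41.7 mm and 7.16 degrees, less where a joint would pass 70% of its speed; a pose out of reach is approached as far as the arm can. A call is refused whole if a number of a shift passes 0.0417 or a number of a turn 0.125, either way. A call with a gripper value outside its range is refused whole. "claw" is the finger opening in m, from 0 to 0.0854, set as the call begins (left out, the last holds). The fingers move at their own pace and stop on an object; the grip force is fixed at half the most. Time passes only in rows, so rows that do not move let the fingers close. It gives the time, the measured TCP pose, the force and the opening at its end, in the units of the state.
- manip.observe(): the state, without advancing time (a new reading comes with each control period).
- manip.capture(name): name is "scene" or "side" or "wrist"; returns the picture (400x640x3 uint8, red, green, blue); there is no depth.
- manip.camera_model(name): a dict with "fx", "fy", "cx", "cy" (pixels), "rvec" (rotation vector, rad) and "tvec" (3), from world to camera coordinates, as OpenCV has them. Camera axes: x right, y down, z forward; pixel columns grow to the right and rows downward; lengths in m; the calibration is good to about 2 mm. A picture is of the moment at which its call begins: read the wrist's pose just before it. camera_model takes no time and is no camera call; for the wrist camera it gives the pose at the moment of the call.
- manip.hand_in(): hands the job in, once; it reports no verdict.
The state is a dict: "t": time; "joint_pos": joint angles; "dq": joint speeds; "effort": joint torques, N m; "tcp_pos": TCP position; "ee_rot": TCP orientation; "ft_force": force on the tool from outside, world axes, zero at the start; "torque": the same for the moment, N m; "width": finger opening in m.
Only numpy, scipy, OpenCV 4.12 (cv2) and the standard library are available. Lean on these libraries where they do the work, as an engineer would, in place of code of your own. Each camera call takes 0.05 s, during which the arm holds its last target.

TASK

Open the sample compartment of the bench photometer: press down the release tab in front of its lid so that the lid springs part-way up, then push the lid on over, right back until it stays fully open. Do it gently with the fingertips, without picking anything up: the photometer stays where it stands, the vials, beaker and tip box around it are left undisturbed, and the hand ends clear of everything.

Things in the scene. Friction and masses are not known exactly. Their poses are not given: they have to be found in the camera images.
- photometer: Bench photometer, white stepped case, 220 x 200 mm, about 2.4 kg, loose. Origin: centre of its underside; x to its rear, y left, z up; front (-x) roughly faces the robot. Ledge (x -110 to -40 mm) 56 mm high, keys at right; deck (x -40 to 110) 75 mm high, black display at right. At y = 35 mm: grey lid on the deck, black release tab in front of it over the ledge.
- release_tab (a joint): Release tab angle, rad: 0 at rest, grows as the paddle is pressed down, stop at 0.30. A black rocker; its axis lies along the photometer's y at x = -51 mm, height 64 mm. Springs back when let go. The latch frees the lid at about 0.2 rad.
- tab_press (a point): Point to press (turns with the tab): top of the tab's paddle, 25 mm in front of the rocker axis, 77 mm above the bench. Paddle 39 mm long from the axis, 34 mm wide, 6 mm thick. Pressed straight down here: 1 N starts it, 4 N and 5 mm free the lid, 5.5 N and 7.5 mm reach the stop. The tab's hook stands 12 mm above the paddle, at the lid's edge.
- lid (a joint): Lid angle, rad: 0 shut, grows as its front edge swings up and back, stop (fully open) 1.90. Once freed, a hidden spring pin lifts it within about a second to about 0.75, where it rests; then it is pushed by hand, about 1 N at the edge. Let go before upright (1.57) it falls back slowly to 0.75; past upright it falls open to its stop and stays.
- lid_hinge (a point): Middle of the lid's hinge axis, which runs along the photometer's y, at x = 55 mm, y = 35 mm, 77 mm above the bench. Its frame turns with the lid.
- lid_edge (a point): Middle of the lid's front lower edge, 95 mm from the hinge axis, 76 mm above the bench when shut; its frame turns with the lid and matches the photometer's when shut. The lid is a panel 89 mm long, 100 mm wide, 14 mm thick, flat below (the underside passes 1 mm below the hinge axis), with a tongue 24 mm wide and 6 mm long at mid-edge.
- vial_a: Amber glass vial with white cap, 25 mm diameter, 60 mm high, upright, loose; origin: centre of its underside. Leave alone.
- vial_b: Another such vial. Leave alone.
- beaker: Small clear glass beaker, 52 mm diameter, 65 mm high, loose; origin: centre of its underside. Leave alone.
- tip_box: Orange pipette tip box with clear cover, 120 x 80 x 70 mm high, loose, at the photometer's left side; origin: centre of its underside. Leave alone.

How it is judged:
By the outcome, as a careful person would: the job done as asked, in the order asked, and still so for the second after the job is handed in, with the robot touching nothing.
It also fails if it takes over 43 s, if anything falls off the work surface, if the arm or the gripper's body presses on something with over 40 N, if the wrist force passes 120 N, or if a joint passes its speed limit or range.

## Working session

There is one attempt and no reset: what is moved stays moved. The work goes in short steps, Python scripts to look and compute and a tool call to move; the robot and the scene stay as the last step left them, time stands still between calls to the robot, and variables do not carry over. Pictures are saved under pics/ and viewed, and the job is handed in when it is done.

Besides the shell and the picture viewer there is one more tool, called after "Emit:" as name(argument=value, ...) on one line, values as JSON. apply_moves: Moves the arm, as the interface text tells. Its arguments: {"type":"object","properties":{"moves":{"type":"string"},"claw":{"type":"number"}},"required":["moves"]}

```bash
mkdir -p pics; python3 - <<'E'
from plant import manip
import cv2
print(manip.observe(), manip.nose_length)
for n in ("scene","side","wrist"):
    m=manip.camera_model(n); print(n,m)
    cv2.imwrite(f"pics/{n}0.png",manip.capture(n)[:,:,::-1])
E
```

```text
{'t': 0.0, 'joint_pos': array([ 1.26799026e+00,  1.26385018e-01, -4.06025932e-02,  1.40536383e+00,
       -1.72586537e-06,  1.57084536e+00]), 'dq': array([ 0.00042412,  0.00163425, -0.00047709, -0.00024416,  0.00160433,
       -0.00046108]), 'effort': array([ 2.86120085e-04, -4.35915148e+01,  3.52923954e+01,  1.72511791e-02,
        1.11560075e-05,  1.44964463e-05]), 'tcp_pos': array([0.15644944, 0.50077524, 0.25252826]), 'ee_rot': array([ 1.50849456e-01,  9.88556441e-01, -7.68793548e-04, -1.16403095e-04]), 'ft_force': array([0.6916297 , 0.44583861, 0.18826077]), 'torque': array([-0.0203308 ,  0.01154306,  0.00527527]), 'width': 0.08527898524950979} 0.022
scene {'fx': 426.2652557529649, 'fy': 426.2652557529649, 'cx': 315.3694589992747, 'cy': 204.71422161401037, 'rvec': array([ 1.70096491,  1.70743341, -0.76794525]), 'tvec': array([-0.03966533, -0.3139386 ,  1.24881452])}
side {'fx': 372.2807499702624, 'fy': 372.2807499702624, 'cx': 325.042574063379, 'cy': 202.8921360986416, 'rvec': array([ 0.39526693, -2.69421244,  1.31474668]), 'tvec': array([0.56829016, 0.14797128, 0.61113716])}
wrist {'fx': 323.10181355672535, 'fy': 323.10181355672535, 'cx': 320.9514939078085, 'cy': 198.3487071886104, 'rvec': array([-2.3468861 , -1.72481825, -0.23360302]), 'tvec': array([-0.52298187, -0.03550107,  0.37922894])}
```

View pics/scene0.png

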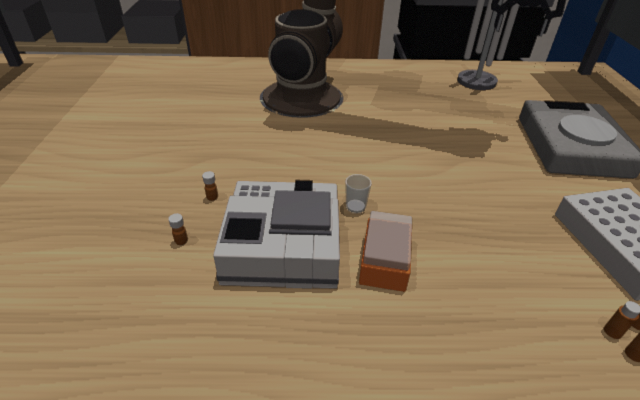

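View pics/side0.png

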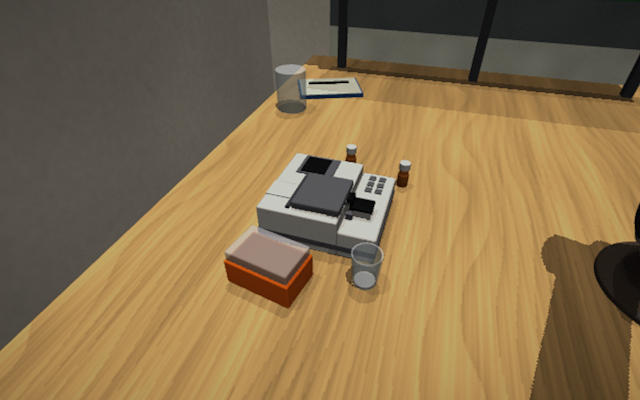

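View pics/wrist0.png

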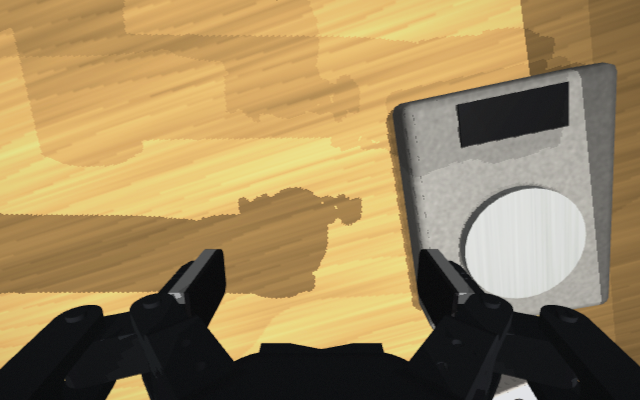

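The scene view shows the photometer at about (285,230): lid near (302,211), tab near (303,186), vials at (210,187) and (178,230), beaker at (357,193), tip box at (388,250). The side view shows the lid near (322,194) and the tab near (361,206). I'll enlarge both views for corners.

```bash
python3 - <<'E'
import cv2
a=cv2.imread("pics/scene0.png")[160:300,160:420]; cv2.imwrite("pics/sc_z.png",cv2.resize(a,None,fx=3,fy=3,interpolation=cv2.INTER_CUBIC))
a=cv2.imread("pics/side0.png")[135:305,220:420]; cv2.imwrite("pics/si_z.png",cv2.resize(a,None,fx=3.5,fy=3.5,interpolation=cv2.INTER_CUBIC))
E
```

```text
(no output)
```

View pics/sc_z.png

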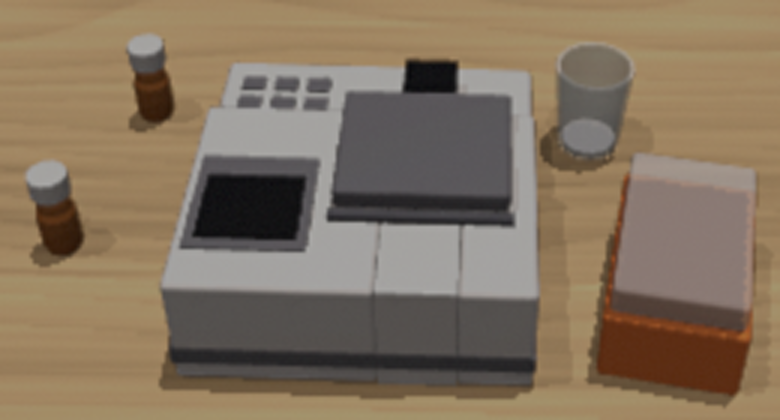

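View pics/si_z.png

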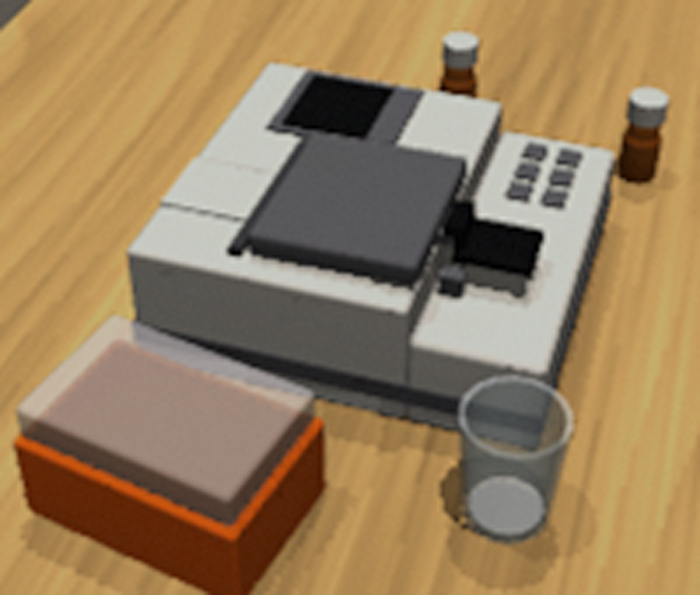

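```bash
cat > h.py <<'E'
import numpy as np, cv2
from plant import manip
from scipy.optimize import least_squares
def proj(m,P):
    return cv2.projectPoints(np.array(P,float).reshape(-1,1,3),m["rvec"],m["tvec"],np.array([[m["fx"],0,m["cx"]],[0,m["fy"],m["cy"]],[0,0,1]]),None)[0].reshape(-1,2)
def ray(m,uv,z):
    R=cv2.Rodrigues(m["rvec"])[0]; c=-R.T@m["tvec"]; d=R.T@np.array([(uv[0]-m["cx"])/m["fx"],(uv[1]-m["cy"])/m["fy"],1]); return c+d*(z-c[2])/d[2]
def W(p,pts):
    c,s=np.cos(p[2]),np.sin(p[2]); pts=np.array(pts,float).reshape(-1,3); return np.c_[p[0]+c*pts[:,0]-s*pts[:,1],p[1]+s*pts[:,0]+c*pts[:,1],pts[:,2]]
E
python3 - <<'E'
from h import *
ms,md=manip.camera_model("scene"),manip.camera_model("side")
M=np.array([[.11,-.1,.075],[.11,.1,.075],[-.04,.1,.075],[-.04,-.1,.075],[-.11,-.1,.056],[-.11,.1,.056]])
S=np.array([[163,290],[538,298],[533,115],[210,108],[230,64],[530,72]])/3+160-1/3
D=np.array([[270,64],[132,256],[412,320],[500,103],[615,150],[548,374]])/3.5+[220,135]-.36
f=lambda p:np.r_[(proj(ms,W(p,M))-S).ravel(),(proj(md,W(p,M))-D).ravel()]
r=least_squares(f,[.4,0,0],loss="soft_l1"); print(r.x); print(r.fun.reshape(-1,2).round(1))
p=r.x; np.save("p.npy",p)
for g,m,U in((1,ms,S),(2,md,D)):
    q=least_squares(lambda p:(proj(m,W(p,M))-U).ravel(),p); print(q.x)
for n,pt in dict(tab=(-.076,.035,.077),edge=(-.04,.035,.076),hinge=(.055,.035,.077)).items(): print(n,W(p,pt)[0], proj(ms,W(p,pt)),proj(md,W(p,pt)))
# tops
for n,uv,z in (("vial",(147,48),.06),("vial",(48,178),.06),("beaker",(595,65),.065),):
    print(n,ray(ms,(uv[0]/3+160,uv[1]/3+160),z))
for uv in((620,315),(745,325),(755,170),(633,160)): print("box",ray(ms,(uv[0]/3+160,uv[1]/3+160),.07))
E
```

```text
[ 0.58757879 -0.02238873 -0.01685748]
[[-0.4 -0.2]
 [ 1.8 -0.2]
 [ 0.8 -0.1]
 [-0.2 -0.1]
 [ 0.  -0.3]
 [ 0.4 -0.8]
 [-0.8 -0.7]
 [-1.8 -1. ]
 [-0.4 -2. ]
 [ 0.9 -0.3]
 [ 0.4 -0.3]
 [ 0.8 -0.3]]
[ 0.58796626 -0.02314549 -0.02043113]
[ 0.58680121 -0.02056923 -0.01459342]
tab [0.51217957 0.0138874  0.077     ] [[303.51232671 184.28244634]] [[366.38574394 204.45414657]]
edge [0.54817446 0.01328056 0.076     ] [[302.84455479 196.74564058]] [[346.85396262 201.07007481]]
hinge [0.64316096 0.01167918 0.077     ] [[300.83026294 232.5542608 ]] [[297.63991853 190.98740765]]
vial [ 0.46667673 -0.17602944  0.06      ]
vial [ 0.5952673  -0.21050275  0.06      ]
beaker [0.48649287 0.121287   0.065     ]
box [0.70720855 0.11619292 0.07      ]
box [0.71336397 0.18064974 0.07      ]
box [0.59322303 0.20699333 0.07      ]
box [0.58540703 0.13555563 0.07      ]
```

Emit:
apply_moves(moves="0 0 0 -0.0955;0 0 0 -0.0955;0 0 0 -0.095;-0.024 -0.032 0 0;-0.024 -0.032 0 0;-0.024 -0.032 0 0;-0.024 -0.032 0 0;-0.024 -0.032 0 0", claw=0)

```text
t: 0.82
tcp_pos: [0.2743, 0.3375, 0.2531]
ee_rot: [0.008, 1.0, -0.0, -0.0]
ft_force: [1.1, -0.2, 0.6]
width: -0.0003
```

Emit:
apply_moves(moves="-0.024 -0.032 0 0;-0.024 -0.032 0 0;-0.024 -0.032 0 0;-0.024 -0.032 0 0;-0.024 -0.032 0 0;-0.024 -0.032 0 0;-0.024 -0.032 0 0;0 0 0 0")

```text
t: 1.48
tcp_pos: [0.441, 0.1074, 0.2527]
ee_rot: [0.012, 1.0, -0.001, 0.0]
ft_force: [-0.3, 0.3, 1.1]
width: 0.0001
```

```bash
cat > look.py <<'E'
from h import *
import sys
from scipy.spatial.transform import Rotation as Ro
p=np.load("p.npy")
o=manip.observe(); R=Ro.from_quat(o["ee_rot"]).as_matrix()
print("t",o["t"],"tcp",o["tcp_pos"].round(4),"F",o["ft_force"].round(2),"w",round(o["width"],4)); print("tool x,y,z",R.T.round(3))
for n in sys.argv[2:]:
    m=manip.camera_model(n)
    if n=="wrist":
        c=-cv2.Rodrigues(m["rvec"])[0].T@m["tvec"]; print("cam in tool",R.T@(c-o["tcp_pos"]))
    im=manip.capture(n)[:,:,::-1]; cv2.imwrite(f"pics/{n}{sys.argv[1]}.png",im)
tip=o["tcp_pos"]+R[:,2]*.022
for nm,pt in dict(tab=(-.081,.035,.077),edge075=(-.0145,.035,.142),edge157=(.055,.035,.172)).items():
    d=W(p,pt)[0]-tip; print(nm,"tool shift from tip",(R.T@d).round(4))
E
python3 look.py 1 wrist scene side
```

```text
t 1.4833 tcp [0.441  0.1074 0.2527] F [-0.35  0.28  1.06] w 0.0001
tool x,y,z [[-1.     0.024 -0.001]
 [ 0.024  1.    -0.002]
 [ 0.001 -0.002 -1.   ]]
cam in tool [ 0.06754979 -0.00134284 -0.12134065]
tab tool shift from tip [-0.0683 -0.0915  0.1539]
edge075 tool shift from tip [-0.1349 -0.0911  0.089 ]
edge157 tool shift from tip [-0.2044 -0.0907  0.059 ]
```

Emit:
apply_moves(moves="-0.018 -0.028 0 0;-0.018 -0.028 0 0;-0.018 -0.028 0 0;-0.014 -0.008 0 0;0 0 0 0;0 0 0 0")

```text
t: 2.13
tcp_pos: [0.5042, 0.0203, 0.253]
ee_rot: [0.008, 1.0, 0.0, -0.001]
ft_force: [-0.4, 0.4, -0.7]
width: -0.0002
```

```bash
python3 look.py 2 wrist scene side
```

```text
t 2.1333 tcp [0.5042 0.0203 0.253 ] F [-0.45  0.44 -0.71] w -0.0002
tool x,y,z [[-1.     0.016  0.001]
 [ 0.016  1.     0.   ]
 [-0.001  0.    -1.   ]]
cam in tool [ 0.06758533 -0.00133198 -0.12133168]
tab tool shift from tip [-0.0033 -0.0063  0.1539]
edge075 tool shift from tip [-0.0697 -0.0064  0.0889]
edge157 tool shift from tip [-0.1392 -0.0065  0.0588]
```

View pics/wrist2.png

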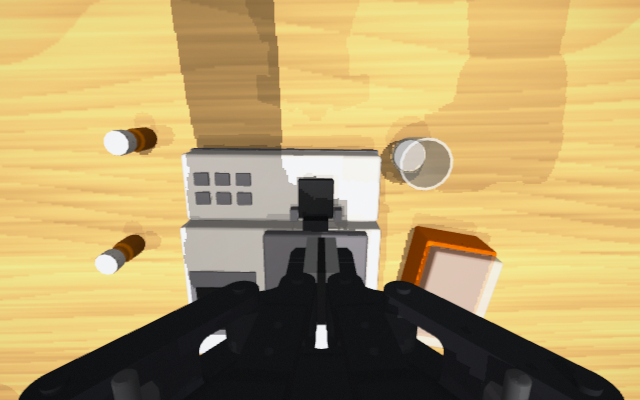

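View pics/side2.png

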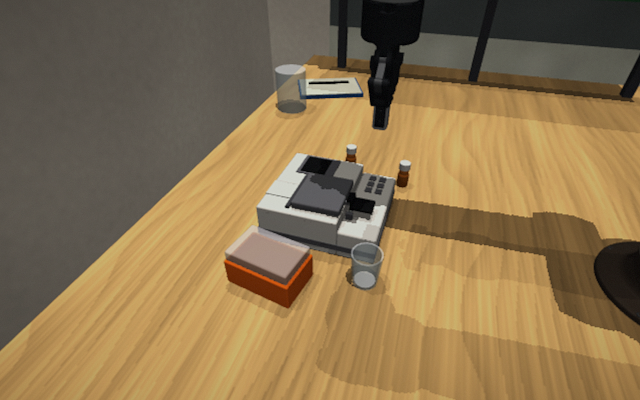

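The wrist view shows the paddle spanning columns 298–334, with its front edge at row 178. The ledge front corners are near (190,150) and (380,150). I'll cross-check the tab position from these.

```bash
python3 - <<'E'
from h import *
m=manip.camera_model("wrist");p=np.load("p.npy")
for uv in((298,179),(333.5,179)): print(ray(m,uv,.077).round(4))
print("pred",W(p,[(-.09,.018,.077),(-.09,.052,.077)]).round(4))
print(ray(m,(380,151),.056).round(4), ray(m,(190,151),.056).round(4),W(p,[(-.11,.1,.056),(-.11,-.1,.056)]))
E
```

```text
[ 0.4996 -0.0023  0.077 ]
[0.5002 0.0311 0.077 ]
pred [[ 0.4979 -0.0029  0.077 ]
 [ 0.4985  0.0311  0.077 ]]
[0.4772 0.0778 0.056 ] [ 0.4744 -0.1092  0.056 ] [[ 0.47928009  0.07945129  0.056     ]
 [ 0.47590875 -0.12052029  0.056     ]]
```

Emit:
apply_moves(moves="-0.0035 -0.006 0.03 0;0 0 0.035 0;0 0 0.035 0;0 0 0.03 0;0 0 0.012 0;0 0 0 0;0 0 0 0")

```text
t: 2.87
tcp_pos: [0.5071, 0.014, 0.1114]
ee_rot: [0.008, 1.0, 0.0, -0.001]
ft_force: [0.1, 0.8, -0.1]
width: 0.0
```

```bash
python3 look.py 3 side scene; python3 -c "
import cv2
a=cv2.imread('pics/side3.png')[100:270,240:440];b=cv2.imread('pics/scene3.png')[100:270,210:410]
cv2.imwrite('pics/z3.png',cv2.resize(cv2.hconcat([a,b]),None,fx=2,fy=2,interpolation=2))"
```

```text
t 2.8667 tcp [0.5071 0.014  0.1114] F [ 0.15  0.77 -0.09] w 0.0
tool x,y,z [[-1.     0.015  0.001]
 [ 0.015  1.     0.   ]
 [-0.001  0.    -1.   ]]
tab tool shift from tip [-0.0001 -0.0001  0.0124]
edge075 tool shift from tip [-0.0666 -0.0002 -0.0527]
edge157 tool shift from tip [-0.1361 -0.0003 -0.0827]
```

View pics/z3.png

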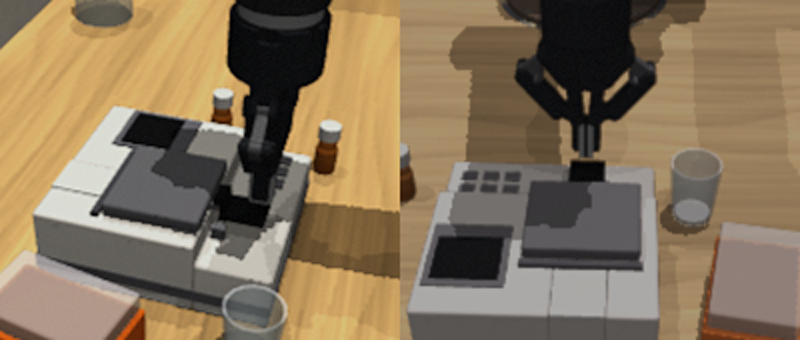

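The closed fingertips hang about 12 mm over the paddle, at (262,197) in the side crop and (587,150) in the scene crop, clear of the lid. Next I press in small steps.

Emit:
apply_moves(moves="0 0 0.008 0;0 0 0.003 0;0 0 0.002 0;0 0 0.001 0;0 0 0 0")

```text
t: 3.38
tcp_pos: [0.5075, 0.0132, 0.0972]
ee_rot: [0.008, 1.0, 0.0, -0.0]
ft_force: [-2.0, 1.1, 3.1]
width: 0.0002
```

Emit:
apply_moves(moves="0 0 0.001 0;0 0 0.001 0;0 0 0 0;0 0 0 0")

```text
t: 3.72
tcp_pos: [0.5073, 0.0131, 0.0953]
ee_rot: [0.008, 1.0, 0.0, -0.001]
ft_force: [-4.3, 1.4, 5.7]
width: 0.0001
```

```bash
cat > z.sh <<'E'
python3 look.py $1 side scene; python3 -c "
import cv2
a=cv2.imread('pics/side$1.png')[100:270,240:440];b=cv2.imread('pics/scene$1.png')[100:270,210:410]
cv2.imwrite('pics/z$1.png',cv2.resize(cv2.hconcat([a,b]),None,fx=2,fy=2,interpolation=2))"
E
bash z.sh 4
```

```text
t 3.7167 tcp [0.5073 0.0131 0.0953] F [-4.25  1.36  5.68] w 0.0001
tool x,y,z [[-1.     0.017  0.001]
 [ 0.017  1.     0.   ]
 [-0.001  0.    -1.   ]]
tab tool shift from tip [ 0.0001  0.0008 -0.0037]
edge075 tool shift from tip [-0.0664  0.0008 -0.0688]
edge157 tool shift from tip [-0.1358  0.0008 -0.0989]
```

View pics/z4.png

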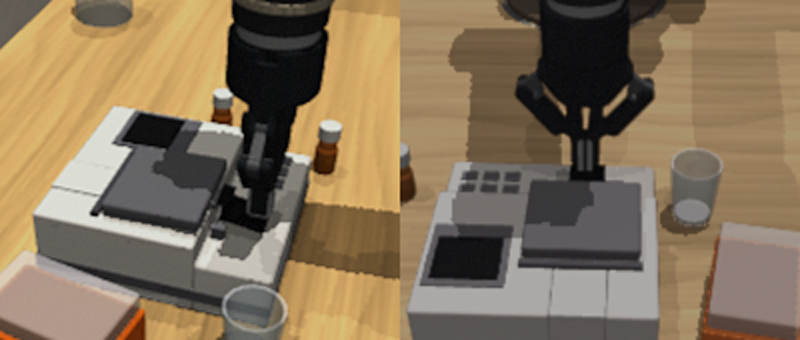

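The fingers are on the paddle and the lid is still shut. The side force fits the paddle top sweeping toward the robot as it turns, so I'll follow it a little while pressing.

Emit:
apply_moves(moves="0.0005 0 0.001 0;0.0005 0 0.001 0;0.0005 0 0 0;0 0 0 0;0 0 0 0")

```text
t: 4.23
tcp_pos: [0.5066, 0.0131, 0.0936]
ee_rot: [0.008, 1.0, 0.0, 0.0]
ft_force: [-2.7, -0.6, 5.9]
width: -0.0001
```

```bash
bash z.sh 5
```

```text
t 4.2333 tcp [0.5066 0.0131 0.0936] F [-2.7  -0.59  5.91] w -0.0001
tool x,y,z [[-1.     0.017 -0.001]
 [ 0.017  1.     0.   ]
 [ 0.001  0.    -1.   ]]
tab tool shift from tip [-0.0006  0.0008 -0.0054]
edge075 tool shift from tip [-0.0671  0.0008 -0.0703]
edge157 tool shift from tip [-0.1366  0.0008 -0.1003]
```

View pics/z5.png

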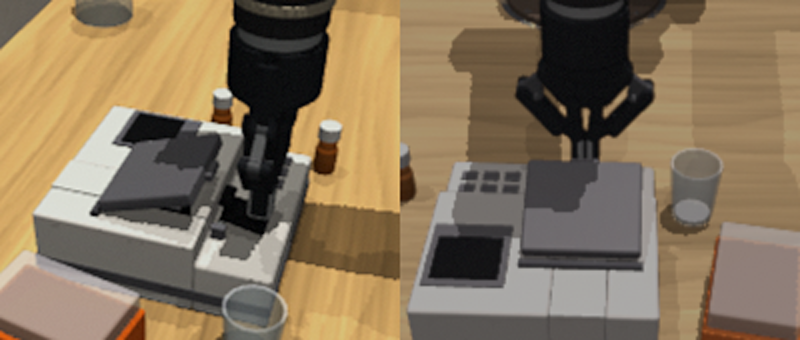

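The lid is rising: its front edge is clearly lifted at (215,140) in the side crop. I'll hold for a second, then let the tab up.

Emit:
apply_moves(moves="0 0 0 0;0 0 0 0;0 0 0 0;0 0 0 0;0 0 0 0;0 0 0 0;0 0 0 0;0 0 0 0")

```text
t: 5.0
tcp_pos: [0.5066, 0.0131, 0.0936]
ee_rot: [0.008, 1.0, 0.0, 0.0]
ft_force: [-3.5, 0.1, 4.8]
width: 0.0
```

Emit:
apply_moves(moves="0 0 0 0;0 0 0 0;0 0 -0.003 0;0 0 -0.005 0;0.006 0 -0.015 0;0.006 0 -0.015 0;0 0 0 0;0 0 0 0")

```text
t: 5.67
tcp_pos: [0.4952, 0.0133, 0.132]
ee_rot: [0.008, 1.0, -0.0, 0.001]
ft_force: [0.7, -0.1, -0.0]
width: 0.0
```

```bash
bash z.sh 6
```

```text
t 5.6667 tcp [0.4952 0.0133 0.132 ] F [ 0.66 -0.05 -0.01] w 0.0
tool x,y,z [[-1.     0.017 -0.002]
 [ 0.017  1.    -0.   ]
 [ 0.002 -0.    -1.   ]]
tab tool shift from tip [-0.0118  0.0009  0.0331]
edge075 tool shift from tip [-0.0784  0.0009 -0.0318]
edge157 tool shift from tip [-0.148   0.0009 -0.0616]
```

View pics/z6.png

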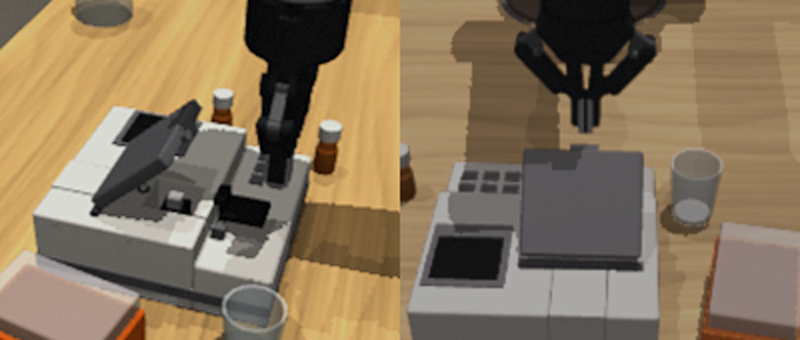

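The lid rests part-way open (front edge at about (190,108) in the side crop) and the tab is free. Now I bring the fingers up in front of the lid edge and push back slowly.

Emit:
apply_moves(moves="0 0.001 -0.015 0;-0.015 0 0 0;-0.015 0 0 0;-0.015 0 0 0;-0.01 0 0 0;-0.004 0 0 0;-0.004 0 0 0;-0.004 0 0 0")

```text
t: 6.43
tcp_pos: [0.561, 0.0132, 0.1457]
ee_rot: [0.008, 1.0, -0.0, -0.001]
ft_force: [-3.2, -0.2, 2.6]
width: 0.0
```

Emit:
apply_moves(moves="-0.004 0 0 0;-0.004 0 0 0;-0.004 0 0 0;-0.004 0 0 0;-0.004 0 0 0;-0.004 0 0 0")

```text
t: 6.93
tcp_pos: [0.5849, 0.0128, 0.1482]
ee_rot: [0.008, 1.0, -0.0, -0.0]
ft_force: [-14.1, 0.0, 25.4]
width: -0.0005
```

```bash
bash z.sh 7
```

```text
t 6.9333 tcp [0.5849 0.0128 0.1482] F [-14.14   0.    25.4 ] w -0.0005
tool x,y,z [[-1.     0.017  0.   ]
 [ 0.017  1.    -0.   ]
 [-0.    -0.    -1.   ]]
tab tool shift from tip [ 0.0778 -0.0001  0.0492]
edge075 tool shift from tip [ 0.0113 -0.0001 -0.0158]
edge157 tool shift from tip [-0.0582 -0.0001 -0.0458]
```

View pics/z7.png

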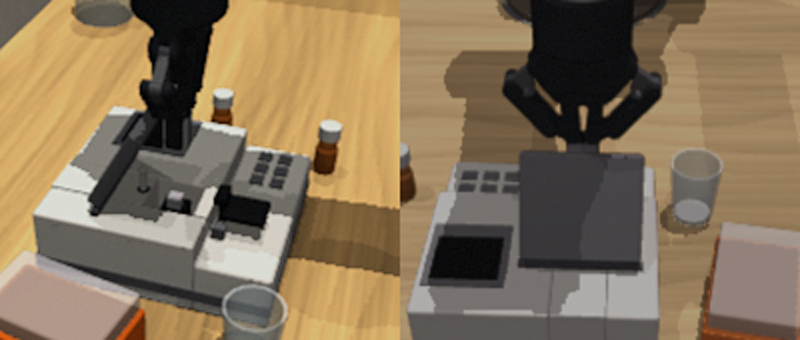

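The lid is moving, but with 25 N upward its edge is catching on a step of the fingers. I'll relieve that by rising and follow the edge's arc with just the fingertips.

Emit:
apply_moves(moves="0 0 -0.004 0;0 0 -0.004 0;0 0 0 0")

```text
t: 7.28
tcp_pos: [0.586, 0.0128, 0.1551]
ee_rot: [0.008, 1.0, 0.0, 0.001]
ft_force: [0.3, 0.2, 0.6]
width: -0.0004
```

```bash
bash z.sh 8
```

```text
t 7.2833 tcp [0.586  0.0128 0.1551] F [0.3  0.24 0.64] w -0.0004
tool x,y,z [[-1.     0.017 -0.001]
 [ 0.017  1.     0.   ]
 [ 0.001  0.    -1.   ]]
tab tool shift from tip [ 0.079  -0.0002  0.056 ]
edge075 tool shift from tip [ 0.0124 -0.0002 -0.0089]
edge157 tool shift from tip [-0.0572 -0.0002 -0.0388]
```

View pics/z8.png

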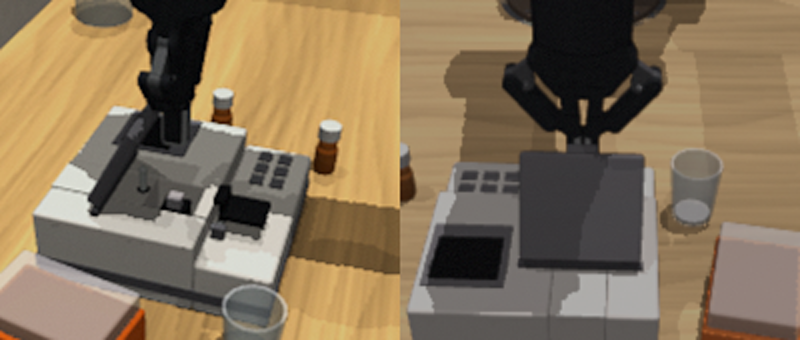

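Emit:
apply_moves(moves="0 0 -0.004 0;0 0 -0.004 0;0 0 -0.004 0;-0.003 0 -0.0015 0;-0.003 0 -0.0015 0;-0.003 0 -0.001 0;-0.003 0 -0.001 0")

```text
t: 7.97
tcp_pos: [0.5978, 0.0126, 0.1714]
ee_rot: [0.008, 1.0, 0.0, 0.0]
ft_force: [-0.5, -0.7, 0.7]
width: 0.0
```

Emit:
apply_moves(moves="-0.003 0 -0.001 0;-0.003 0 -0.001 0;-0.003 0 -0.001 0;-0.003 0 -0.001 0")

```text
t: 8.3
tcp_pos: [0.6097, 0.0124, 0.1752]
ee_rot: [0.008, 1.0, -0.0, -0.0]
ft_force: [0.2, -0.3, -0.5]
width: 0.0002
```

```bash
bash z.sh 9
```

```text
t 8.3 tcp [0.6097 0.0124 0.1752] F [ 0.16 -0.3  -0.49] w 0.0002
tool x,y,z [[-1.     0.017  0.   ]
 [ 0.017  1.    -0.   ]
 [-0.     0.    -1.   ]]
tab tool shift from tip [ 0.1025 -0.0002  0.0762]
edge075 tool shift from tip [ 0.036  -0.0002  0.0112]
edge157 tool shift from tip [-0.0335 -0.0002 -0.0188]
```

View pics/z9.png

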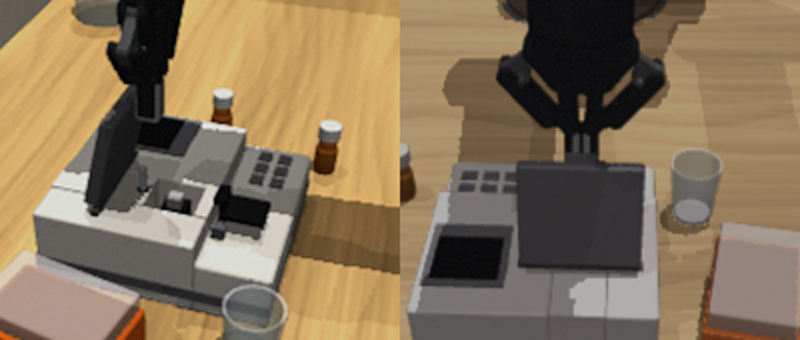

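The lid is steep now, with its edge at about (135,95) in the side crop, and forces are near zero. I keep pushing past upright.

Emit:
apply_moves(moves="-0.003 0 -0.0005 0;-0.003 0 -0.0005 0;-0.003 0 -0.0005 0;-0.003 0 -0.0005 0;-0.003 0 0 0;-0.003 0 0 0;-0.003 0 0 0;-0.003 0 0 0")

```text
t: 9.07
tcp_pos: [0.6337, 0.012, 0.1772]
ee_rot: [0.008, 1.0, 0.0, -0.0]
ft_force: [-0.3, -0.3, -0.0]
width: -0.0002
```

Emit:
apply_moves(moves="-0.003 0 0 0;-0.003 0 0 0;-0.003 0 0 0;-0.003 0 0 0;0 0 0 0;0 0 0 0")

```text
t: 9.57
tcp_pos: [0.6455, 0.0118, 0.1772]
ee_rot: [0.008, 1.0, -0.0, -0.0]
ft_force: [-0.4, -0.9, -0.0]
width: 0.0001
```

```bash
bash z.sh 10
```

```text
t 9.5667 tcp [0.6455 0.0118 0.1772] F [-0.4  -0.85 -0.05] w 0.0001
tool x,y,z [[-1.     0.017  0.   ]
 [ 0.017  1.    -0.   ]
 [-0.    -0.    -1.   ]]
tab tool shift from tip [ 1.384e-01 -1.000e-04  7.820e-02]
edge075 tool shift from tip [ 0.0719 -0.0002  0.0132]
edge157 tool shift from tip [ 0.0024 -0.0002 -0.0168]
```

View pics/z10.png

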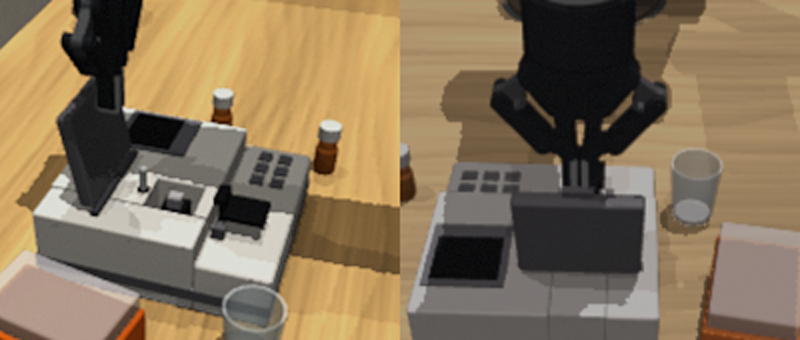

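The lid is past upright, leaning back with its edge at about (60,118) in the side crop. A small extra push, then I withdraw toward the robot and rise.

Emit:
apply_moves(moves="-0.003 0 0 0;-0.003 0 0 0;0 0 0 0;0.005 0 0 0;0.02 0 0 0;0.03 0 -0.01 0;0.035 0 -0.02 0;0.035 0 -0.02 0")

```text
t: 10.33
tcp_pos: [0.5242, 0.0138, 0.2266]
ee_rot: [0.008, 1.0, -0.0, -0.001]
ft_force: [0.3, -0.2, 1.0]
width: 0.0002
```

Emit:
apply_moves(moves="0.035 0 -0.02 0;0.035 0 -0.02 0;0.035 0 0 0;0.03 0 0 0;0 0 0 0;0 0 0 0;0 0 0 0;0 0 0 0")

```text
t: 11.0
tcp_pos: [0.3922, 0.0161, 0.2671]
ee_rot: [0.008, 1.0, -0.0, 0.0]
ft_force: [1.1, -0.1, -1.1]
width: 0.0
```

```bash
bash z.sh 11; python3 look.py 11 wrist; python3 - <<'E'
from h import *
p=np.load("p.npy")
ms,md=manip.camera_model("scene"),manip.camera_model("side")
for th in (1.57,1.74,1.9):
    P=[(.055-.089*np.cos(th),y,.077+.089*np.sin(th)) for y in(-.015,.085)]
    # zoomed crop pixels
    print(th,((proj(md,W(p,P))-[240,100])*2).round(),((proj(ms,W(p,P))-[210,100])*2+[400,0]).round())
for n in("scene","side"):
    a=cv2.imread(f"pics/{n}0.png",0).astype(float)[150:300];b=cv2.imread(f"pics/{n}11.png",0).astype(float)[150:300]
    print(n,"changed px",(abs(a-b)>25).sum())
E
```

```text
t 11.0 tcp [0.3922 0.0161 0.2671] F [ 1.08 -0.08 -1.14] w 0.0
tool x,y,z [[-1.     0.017 -0.   ]
 [ 0.017  1.    -0.   ]
 [ 0.    -0.    -1.   ]]
tab tool shift from tip [-0.115  -0.0002  0.1681]
edge075 tool shift from tip [-0.1815 -0.0002  0.1031]
edge157 tool shift from tip [-2.51e-01 -2.00e-04  7.31e-02]
t 11.1 tcp [0.3922 0.0161 0.2668] F [0.89 0.45 0.53] w -0.0002
tool x,y,z [[-1.     0.017  0.001]
 [ 0.017  1.    -0.   ]
 [-0.001 -0.    -1.   ]]
cam in tool [ 0.06756983 -0.00135099 -0.12132602]
tab tool shift from tip [-0.1151 -0.0002  0.1677]
edge075 tool shift from tip [-0.1816 -0.0002  0.1027]
edge157 tool shift from tip [-2.511e-01 -2.000e-04  7.260e-02]
1.57 [[131.  72.]
 [ 89. 128.]] [[516. 180.]
 [646. 183.]]
1.74 [[116.  71.]
 [ 72. 126.]] [[514. 194.]
 [647. 197.]]
1.9 [[102.  72.]
 [ 57. 127.]] [[512. 210.]
 [647. 212.]]
scene changed px 5592
side changed px 13850
```

View pics/z11.png

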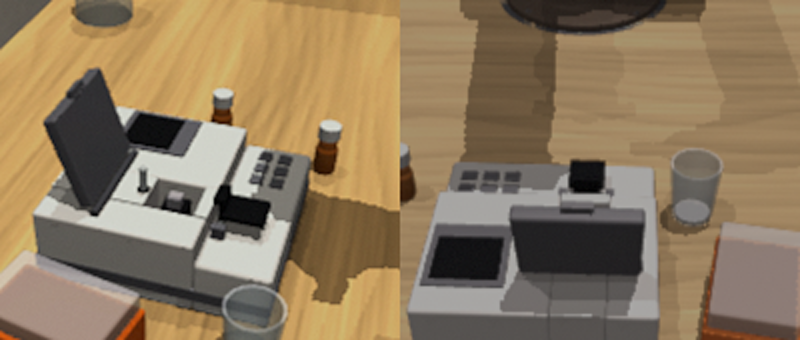

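View pics/scene11.png

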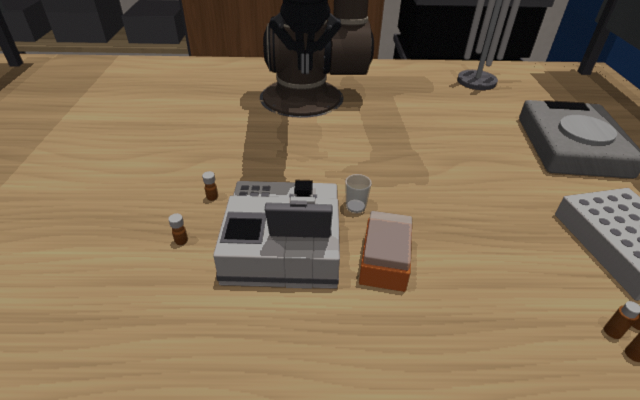

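The scene crop puts the lid's top edge at about (512,210) to (645,212), matching the 1.90 prediction. The hand is clear. One quick check for displacement, then hand-in.

```bash
python3 - <<'E'
from h import *
for n,bx in (("scene",dict(photo=(215,262,345,290),vials=(168,168,222,248),beaker=(343,174,373,216),box=(358,210,416,290))),("side",dict(photo=(255,205,345,252),box=(222,226,316,303),beaker=(346,240,386,290)))):
    a=cv2.imread(f"pics/{n}0.png",0);b=cv2.imread(f"pics/{n}11.png",0)
    for k,(x0,y0,x1,y1) in bx.items():
        r=cv2.matchTemplate(b[y0-5:y1+5,x0-5:x1+5],a[y0:y1,x0:x1],cv2.TM_CCOEFF_NORMED);_,v,_,l=cv2.minMaxLoc(r); print(n,k,round(v,3),l[0]-5,l[1]-5)
manip.hand_in()
E
```

```text
scene photo 0.999 0 0
scene vials 1.0 0 0
scene beaker 0.981 0 0
scene box 1.0 0 0
side photo 0.633 0 0
side box 1.0 0 0
side beaker 0.999 0 0
the job is handed in; nothing more can be done
```

The photometer's sample compartment is open, and I handed the job in at about 11 s. With closed fingertips I pressed the release tab, with about 6 N upward on the tool, and the lid sprang part-way up. I then let the tab go and pushed the lid past upright, and it fell open and stayed.

**What did not go smoothly:**
- **Pushing the lid:** early in the push its edge caught on a step of the fingers. The wrist force briefly reached about 25 N up and 14 N back. I raised the hand and finished with only the tips, at under about 1 N.
- **Pressing the tab:** there was also a side force of up to 4 N.

**Last checks:**
- **Lid:** its top edge sits where a 1.90 rad (fully open) lid should appear in the scene view.
- **Surroundings:** image matching shows 0 px shift for the photometer, vials, beaker and tip box. The side-view match on the photometer was weak (0.63), which I put down to changed shadows and the opened lid. The scene view match was 0.999.
- **Hand:** it is clear of everything, with wrist force at noise level.

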